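Find the rattling parts case

ROBOT

A 7-joint arm with a two-finger parallel gripper is mounted at the origin on a cart in front of the work surface, level with it; the furniture and walls round the work are solid. World frame = base frame: x ahead of the robot, y to its left, z up, the work surface at z = 0. Lengths are in m, angles in rad, forces in N, time in s.
With the tool pointing down it reaches from about 0.425 to 0.925 m from the base axis. Payload 6.8 kg.
Tool frame: the origin (TCP) lies on the front face of the gripper's body, between the roots of the fingers; the fingertips stand 73 mm ahead of it and the grasp point (between the pads) lies 54 mm ahead of it; z points along the fingers, y is the direction in which the jaws open and shut (so a half turn about z gives the same grasp; the last joint's range is limited). The gripper opens to 85 mm and grips with 20 to 120 N. Pads are 22 mm wide; open, the fingers measure 114 mm over their backs; the gripper's body (76 mm by 85 mm) begins 54 mm behind the grasp point. The pads swing forward as they close: fully open they stand 13 mm farther back than shut.
Start: joints at [-1.264, 0.477, 0.022, 1.555, -0.011, 1.109, -0.083], TCP at [0.272, 0.618, 0.304] pointing down, gripper open.
Joint ranges: [-2.96, 2.96], [-0.34, 2.1], [-1.41, 1.46], [0.24, 2.44], [-1.37, 4.51], [0.17, 1.92], [-2.96, 2.96]. Speed limits (rad/s): [2.39, 2.39, 3.14, 3.14, 3.14, 3.14, 3.14].

INTERFACE

Orientations are given as a unit quaternion [w, x, y, z].
In Python, from station import get_obs, read_camera, hand_in, spot_in, cut_out, spot_point gives the robot as it stands. The module is installed in compiled form; this text tells all that it offers.
- The arm moves only by the tool move_arm, never from a script. Its arguments are lists of equal length, an entry for each row: "gripper": the opening, from 0 (shut) to 1 (fully open); "xyz": the shift along the tool's x, y, z in cm, a list of three; "twist": the turn about the tool's z in rad. A call has 1 to 5 rows; each row is the pose to reach, as a shift and turn from the pose commanded when the call began, along the tool's axes at that moment; what a row does not reach only later rows make up. A row lasts 1/12 s, in which the tool goes at most 41.7 mm and 7.16 degrees, less where a joint would pass 70% of its speed; a pose out of reach is approached as far as the arm can. A call with a gripper value outside its range is refused whole. The fingers move at their own pace and stop on an object; "squeeze" is the grip in N (left out, the last holds). Time passes only in rows, so rows that repeat a pose let the fingers close. It gives the time, the measured TCP pose, the force and the opening at its end, in the units of the state.
- get_obs(): the state, without advancing time (a new reading comes with each control period).
- read_camera(name): name is "scene" or "top"; returns a dict with "pixels" (480x640x3 uint8, red, green, blue), "fx", "fy", "cx", "cy" (pixels), "R" (3x3) and "t" (3): a world point X has camera coordinates R X + t. Camera axes: x right, y down, z forward; pixel columns grow to the right and rows downward; lengths in m; the calibration is good to about 2 mm. A picture is of the moment at which its call begins. There is no depth.
- hand_in(): hands the job in, once; it reports no verdict.
Trained networks look in the newest picture that a camera, given by its name, has taken for a name from the list of things; names that differ only in an ending like _2 or _b are one class to them, and where a whole thing is asked for, a point or a joint stands for the part that bears it (a point fixed in the world has none). Each returns a list of dicts, best first, with "p" (0 to 1); they miss things now and then, are a little off and sometimes report something else, mostly with a low value. They report only what shows in the picture. A call takes as long as a camera call.
- spot_in(query, camera): "centre" ([x, y, z] in m, in world coordinates, good to about 4 mm: the middle of the surface that is visible of it).
- cut_out(query, camera): "pixels" (480x640 bool, what is visible of it).
- spot_point(query, camera): "centre" ([x, y, z] in m, in world coordinates, good to about 4 mm: a listed point, or the origin of a listed thing).
The state is a dict: "t": time; "q": joint angles; "joint_vel": joint speeds; "joint_torque": joint torques, N m; "eef_pos": TCP position; "tool_rot": TCP orientation; "contact_force": force on the tool from outside, world axes, zero at the start; "torque": the same for the moment, N m; "gripper_width": opening from 0.0 (shut) to 1.0 (fully open).
Only numpy, scipy, OpenCV 4.12 (cv2) and the standard library are available. Lean on these libraries where they do the work, as an engineer would, in place of code of your own. Each camera call takes 0.05 s, during which the arm holds its last target.

TASK

One of the three sealed grey parts cases has a loose ball inside. Check all three: going from left to right, lift each case well clear of the table, give it a brisk shake back and forth to find out whether it rattles, and set the quiet ones back upright where they stood. Finish while holding the one that rattles: hold it up, level and still, over the middle of the yellow card tray, at least a hand's breadth above it, and do not let go; leave the tray and the other things on the table where they are.

Things in the scene. Friction and masses are not known exactly. Their poses are not given: they have to be found in the camera images.
- case_1_mid (a point): LEFT case of the row seen from the robot: sealed grey case, 130 (its x) x 50 (y) x 52 mm, 4 mm walls, 0.2 to 0.55 kg; the 34 mm at its -x end (nearer the robot) are clear plastic, the rest opaque; grip it across the 50 mm at mid length. Site at its centre, 26 mm above its underside. Starts upright, x pointing away from the robot within 0.35 rad
- case_2_mid (a point): MIDDLE case of the row seen from the robot: sealed grey case, 130 (its x) x 50 (y) x 52 mm, 4 mm walls, 0.2 to 0.55 kg; the 34 mm at its -x end (nearer the robot) are clear plastic, the rest opaque; grip it across the 50 mm at mid length. Site at its centre, 26 mm above its underside. Starts upright, x pointing away from the robot within 0.35 rad
- case_3_mid (a point): RIGHT case of the row seen from the robot: sealed grey case, 130 (its x) x 50 (y) x 52 mm, 4 mm walls, 0.2 to 0.55 kg; the 34 mm at its -x end (nearer the robot) are clear plastic, the rest opaque; grip it across the 50 mm at mid length. Site at its centre, 26 mm above its underside. Starts upright, x pointing away from the robot within 0.35 rad
- pad_1: rubber pad on the inner floor of case 1, 122 x 42 x 3 mm, out of reach; origin 3.5 mm above the case's underside. One case, at random, holds a loose metal ball, 34 mm, 0.2 kg, hidden until it rolls into the clear end; the other two are empty. The cases' own weights vary more than that, so weight is no safe guide
- pad_2: rubber pad on the inner floor of case 2, 122 x 42 x 3 mm, out of reach; origin 3.5 mm above the case's underside. In a case shaken or tipped along its length (0.3 rad is plenty) a ball rolls some 88 mm from end to end: felt as knocks or as a shift of weight, seen in the clear end when that end is low
- pad_3: rubber pad on the inner floor of case 3, 122 x 42 x 3 mm, out of reach; origin 3.5 mm above the case's underside. Only a loose part inside can press on it
- tray_mid (a point): yellow open card tray, 92 (x) x 125 (y) x 34 mm, standing loose and empty beyond the row; point at its centre, 17 mm above the table
- tape_roll: bystander: roll of tape, 46 mm across, 12 mm high, between left and middle case; origin at its underside centre
- eraser: bystander: eraser 19 x 43 x 13 mm, between middle and right case; origin at its underside centre
- washer_box: bystander: small carton 36 x 50 x 22 mm to the left of the tray; origin at its underside centre

How it is judged:
On the way, in this order (a step that is already met when the one before it is completed fails the run):
1. the left case is held up clear of the table in the fingers, for a moment still (or at a turning point of the shake) (height (world z) of case_1_mid above 0.07 m and contact force between case_1 and the fingers above 1 N and linear speed of case_1 below 0.07 m/s and angular speed of case_1 below 0.5 rad/s).
2. the left case, lifted, is swung briskly (faster than 0.12 m/s or 0.8 rad/s) (height (world z) of case_1_mid above 0.07 m and contact force between case_1 and the fingers above 1 N and (linear speed of case_1 above 0.12 m/s or angular speed of case_1 above 0.8 rad/s)).
3. the left case, still lifted, stops or turns back (all of step 1).
4. the middle case is held up clear of the table in the fingers, for a moment still (or at a turning point of the shake) (height (world z) of case_2_mid above 0.07 m and contact force between case_2 and the fingers above 1 N and linear speed of case_2 below 0.07 m/s and angular speed of case_2 below 0.5 rad/s).
5. the middle case, lifted, is swung briskly (faster than 0.12 m/s or 0.8 rad/s) (height (world z) of case_2_mid above 0.07 m and contact force between case_2 and the fingers above 1 N and (linear speed of case_2 above 0.12 m/s or angular speed of case_2 above 0.8 rad/s)).
6. the middle case, still lifted, stops or turns back (all of step 4).
7. the right case is held up clear of the table in the fingers, for a moment still (or at a turning point of the shake) (height (world z) of case_3_mid above 0.07 m and contact force between case_3 and the fingers above 1 N and linear speed of case_3 below 0.07 m/s and angular speed of case_3 below 0.5 rad/s).
8. the right case, lifted, is swung briskly (faster than 0.12 m/s or 0.8 rad/s) (height (world z) of case_3_mid above 0.07 m and contact force between case_3 and the fingers above 1 N and (linear speed of case_3 above 0.12 m/s or angular speed of case_3 above 0.8 rad/s)).
9. the right case, still lifted, stops or turns back (all of step 7).
At the end, for the whole second after the job is handed in: The case with the loose ball is held in the fingers, centre at least 100 mm above the table and within 50 mm horizontally of the tray's, level within 0.35 rad, under 0.05 m/s; the other two stand upright on the table, released, each within 50 mm of where it started (((contact force between pad_1 and anything else above 0.4 N and contact force between case_1 and the fingers above 1 N and height (world z) of case_1_mid above 0.1 m and horizontal distance between case_1_mid and tray_mid below 0.05 m and angle between case_1_mid's own z axis and vertical below 0.35 rad and linear speed of case_1 below 0.05 m/s and distance of each of case_2_mid, case_3_mid from where it was at the start of the episode below 0.05 m and angle between each of case_2_mid, case_3_mid's own z axis and vertical below 0.1 rad and height (world z) of each of case_2_mid, case_3_mid below 0.035 m and contact force between each of case_2, case_3 and the fingers below 0.1 N) or (contact force between pad_2 and anything else above 0.4 N and contact force between case_2 and the fingers above 1 N and height (world z) of case_2_mid above 0.1 m and horizontal distance between case_2_mid and tray_mid below 0.05 m and angle between case_2_mid's own z axis and vertical below 0.35 rad and linear speed of case_2 below 0.05 m/s and distance of each of case_1_mid, case_3_mid from where it was at the start of the episode below 0.05 m and angle between each of case_1_mid, case_3_mid's own z axis and vertical below 0.1 rad and height (world z) of each of case_1_mid, case_3_mid below 0.035 m and contact force between each of case_1, case_3 and the fingers below 0.1 N) or (contact force between pad_3 and anything else above 0.4 N and contact force between case_3 and the fingers above 1 N and height (world z) of case_3_mid above 0.1 m and horizontal distance between case_3_mid and tray_mid below 0.05 m and angle between case_3_mid's own z axis and vertical below 0.35 rad and linear speed of case_3 below 0.05 m/s and distance of each of case_1_mid, case_2_mid from where it was at the start of the episode below 0.05 m and angle between each of case_1_mid, case_2_mid's own z axis and vertical below 0.1 rad and height (world z) of each of case_1_mid, case_2_mid below 0.035 m and contact force between each of case_1, case_2 and the fingers below 0.1 N))); the arm keeps its last pose, push and grip.
It fails at once if a bystander is moved by more than 30 mm (distance of any of tape_roll, eraser, washer_box from where it was at the start of the episode above 0.03 m).
It fails at once if the tray is moved by more than 30 mm (distance of tray_mid from where it was at the start of the episode above 0.03 m).
It also fails if it takes over 72 s, if anything falls off the work surface, if the arm or the gripper's body presses on something with over 40 N, if the wrist force passes 120 N, or if a joint passes its speed limit or range.

## Working session

There is one attempt and no reset: what is moved stays moved. The work goes in short steps, Python scripts to look and compute and a tool call to move; the robot and the scene stay as the last step left them, time stands still between calls to the robot, and variables do not carry over. Pictures are saved under pics/ and viewed, and the job is handed in when it is done.

Besides the shell and the picture viewer there is one more tool, called as a command line: name --pt "numbers of a row" for each row, then --argument value for the rest. move_arm: Moves the arm, as the interface text tells. Its arguments: {"type":"object","properties":{"gripper":{"type":"array","items":{"type":"number"}},"xyz":{"type":"array","items":{"type":"array","items":{"type":"number"}}},"twist":{"type":"array","items":{"type":"number"}},"squeeze":{"type":"number"}},"required":["gripper","xyz","twist"]}

```bash
mkdir -p pics; python3 - <<'E'
from station import *
import cv2, numpy as np
o=get_obs()
for k,v in o.items(): print(k,np.round(v,3))
for c in("scene","top"):
    r=read_camera(c); cv2.imwrite(f"pics/a_{c}.png",r["pixels"][:,:,::-1]); print(c,np.round(-r["R"].T@r["t"],3))
    for q in ["case_1_mid","tray_mid","tape_roll","eraser","washer_box"]:
        print(q,[(np.round(d["centre"],3).tolist(),round(d["p"],2)) for d in spot_point(q,c)][:5])
E
```

```text
t 0.0
q [-1.264  0.478  0.022  1.556 -0.012  1.109 -0.083]
joint_vel [ 0.    -0.001 -0.003  0.     0.    -0.001 -0.002]
joint_torque [ 0.0000e+00 -5.9645e+01  1.6080e+00 -2.8119e+01  1.2000e-02  9.0000e-03
 -0.0000e+00]
eef_pos [0.272 0.617 0.303]
tool_rot [-0.     0.206  0.979 -0.001]
contact_force [ 0.787 -0.27  -0.578]
torque [ 0.01   0.024 -0.056]
gripper_width 0.999
scene [ 0.132 -0.712  0.505]
case_1_mid [([0.479, 0.147, 0.026], 0.63)]
tray_mid [([0.653, -0.048, 0.018], 0.59)]
tape_roll [([0.509, 0.026, 0.001], 0.77), ([0.437, -0.322, 0.023], 0.56)]
eraser [([0.486, -0.204, 0.001], 0.91)]
washer_box [([0.62, 0.164, 0.003], 0.92)]
top [ 0.466 -0.047  1.059]
case_1_mid [([0.482, 0.145, 0.024], 0.57), ([0.624, 0.167, -0.002], 0.4), ([0.484, -0.202, 0.0], 0.17)]
tray_mid [([0.648, -0.049, 0.019], 0.88)]
tape_roll [([0.507, 0.021, -0.001], 0.79)]
eraser [([0.487, -0.206, -0.0], 0.63)]
washer_box [([0.623, 0.164, -0.003], 0.8)]
```

View pics/a_top.png

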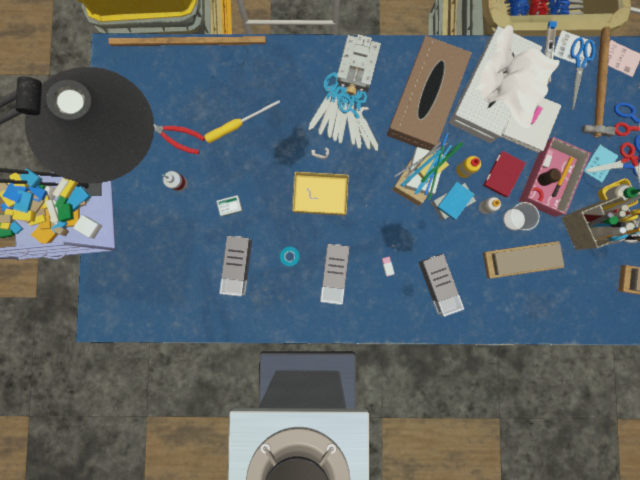

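View pics/a_scene.png

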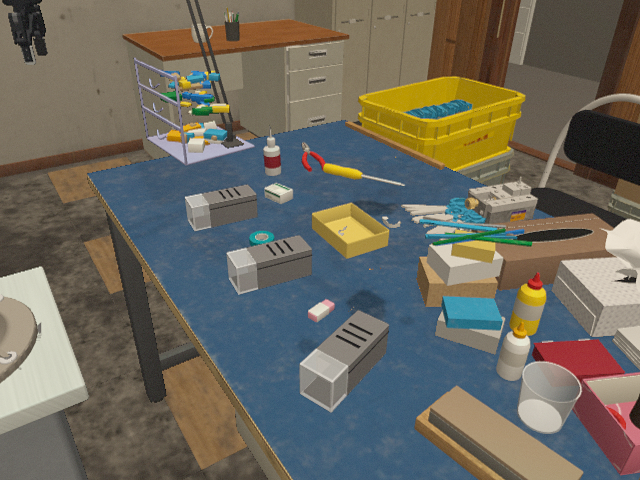

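```bash
cat > h.py <<'E'
from station import *
import cv2, numpy as np
from scipy.optimize import minimize
def proj(r,P):
    c=P@r["R"].T+r["t"]; return np.c_[r["fx"]*c[:,0]/c[:,2]+r["cx"], r["fy"]*c[:,1]/c[:,2]+r["cy"]]
def unproj(r,uv,z):
    d=r["R"].T@np.array([(uv[0]-r["cx"])/r["fx"],(uv[1]-r["cy"])/r["fy"],1]); o=-r["R"].T@r["t"]
    return o+d*(z-o[2])/d[2]
def box(x,y,yaw,z0=0,S=(.13,.05,.052)):
    P=np.array([[a,b,c] for a in(-.5,.5) for b in(-.5,.5) for c in(0,1)])*S
    R=np.array([[np.cos(yaw),-np.sin(yaw),0],[np.sin(yaw),np.cos(yaw),0],[0,0,1]])
    return P@R.T+[x,y,z0]
def sil(r,p,sc=4,S=(.13,.05,.052)):
    h=cv2.convexHull(((proj(r,box(*p,S=S))+.5)*sc).astype(np.float32)).astype(np.int32)
    m=np.zeros((480*sc,640*sc),np.uint8); cv2.fillConvexPoly(m,h,1)
    return cv2.resize(m.astype(np.float32),(640,480),interpolation=cv2.INTER_AREA)
def fit(rs,ms,p0,S=(.13,.05,.052)):
    f=lambda p:sum(1-np.minimum(sil(r,p,S=S),m).sum()/np.maximum(sil(r,p,S=S),m).sum() for r,m in zip(rs,ms))
    res=minimize(f,p0,method="Nelder-Mead",options=dict(initial_simplex=[p0,[p0[0]+.01,p0[1],p0[2]],[p0[0],p0[1]+.01,p0[2]],[p0[0],p0[1],p0[2]+.1]],xatol=2e-4,fatol=1e-4))
    return res.x,res.fun
E
python3 - <<'E'
from h import *
for c in("top","scene"):
    r=read_camera(c)
    ds=cut_out("case_1_mid",c)
    v=r["pixels"].copy()
    for d in ds:
        m=d["pixels"]; ys,xs=np.nonzero(m); print(c,round(d["p"],2),m.sum(),xs.mean().round(),ys.mean().round())
        if m.sum()<300: continue
        v[m]=v[m]//2+[120,0,0]
        u=unproj(r,(xs.mean(),ys.mean()),.04)
        print(fit([r],[m.astype(np.float32)],[u[0],u[1],0.]))
    cv2.imwrite(f"pics/b_{c}.png",v[:,:,::-1])
    r0=read_camera("top")
r=r0; p=r["pixels"][210:330,200:480]; cv2.imwrite("pics/b_zoom.png",cv2.resize(p,None,fx=2.8,fy=2.8,interpolation=cv2.INTER_CUBIC)[:,:,::-1])
E
```

```text
top 0.85 1514 236.0 266.0
(array([ 0.48250747,  0.14827349, -0.10614236]), np.float64(0.03473705053329468))
scene 0.63 2409 221.0 207.0
(array([ 0.48128347,  0.14340838, -0.08180794]), np.float64(0.0353316068649292))
```

View pics/b_zoom.png

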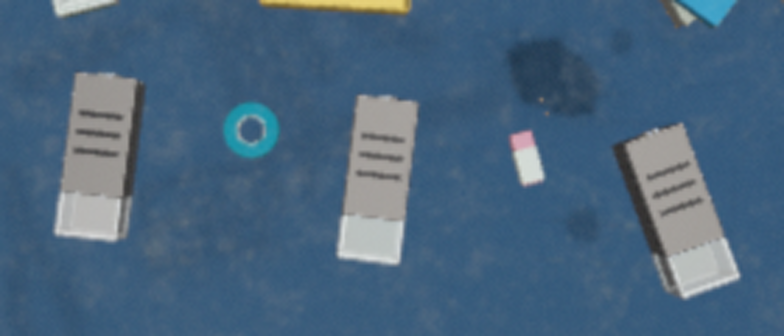

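View pics/b_scene.png

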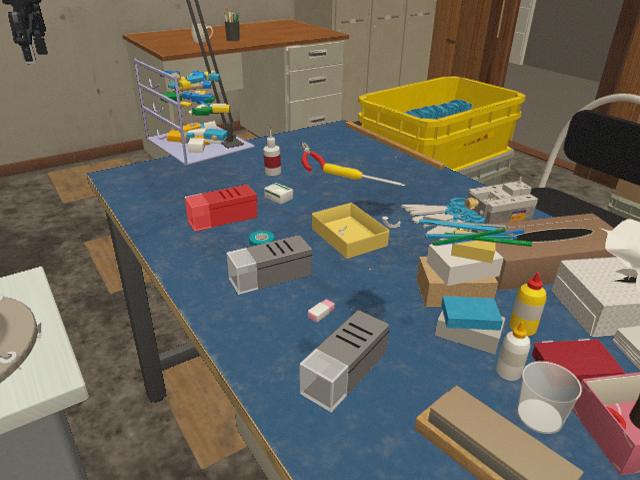

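```bash
python3 - <<'E'
from h import *
R={c:read_camera(c) for c in("top","scene")}
for q in("case_1_mid","case_2_mid","case_3_mid"):
    M={}
    for c in R:
        ds=[d for d in cut_out(q,c) if d["pixels"].sum()>300]
        for d in ds:
            ys,xs=np.nonzero(d["pixels"]); print(q,c,round(d["p"],2),len(xs),xs.mean().round(),ys.mean().round())
        if ds: M[c]=ds[0]["pixels"].astype(np.float32)
    if "top" in M:
        ys,xs=np.nonzero(M["top"]); u=unproj(R["top"],(xs.mean(),ys.mean()),.04)
        for cs in(["top"],["scene"],["top","scene"]):
            if all(c in M for c in cs):
                p,f=fit([R[c] for c in cs],[M[c] for c in cs],[u[0],u[1],0.]); print(cs,p.round(4),round(f,3))
for c in R:
  for q in("tray_mid","tape_roll","eraser","washer_box"):
    print(c,q,[(np.round(d["centre"],3).tolist(),round(d["p"],2)) for d in spot_point(q,c)][:2])
E
```

```text
case_1_mid top 0.91 1450 236.0 266.0
case_1_mid scene 0.8 2382 221.0 207.0
['top'] [ 0.4832  0.148  -0.0991] 0.056
['scene'] [ 0.4808  0.1438 -0.1044] 0.046
['top', 'scene'] [ 0.4827  0.1477 -0.0958] 0.124
case_2_mid top 0.55 1280 334.0 273.0
case_2_mid scene 0.84 3493 269.0 264.0
['top'] [ 0.4658 -0.0771 -0.1134] 0.05
['scene'] [ 0.4648 -0.0809 -0.1191] 0.033
['top', 'scene'] [ 0.4655 -0.0781 -0.1178] 0.12
case_3_mid top 0.79 1609 441.0 285.0
case_3_mid scene 0.85 5339 343.0 360.0
['top'] [ 0.4422 -0.3197  0.3615] 0.039
['scene'] [ 0.4416 -0.3227  0.35  ] 0.021
['top', 'scene'] [ 0.4422 -0.3212  0.3519] 0.092
top tray_mid [([0.649, -0.046, 0.019], 0.88)]
top tape_roll [([0.505, 0.022, 0.004], 0.82)]
top eraser [([0.484, -0.204, -0.0], 0.66)]
top washer_box [([0.623, 0.167, -0.003], 0.8), ([0.647, -0.048, 0.021], 0.21)]
scene tray_mid [([0.651, -0.048, 0.016], 0.91)]
scene tape_roll [([0.507, 0.028, -0.001], 0.77)]
scene eraser [([0.486, -0.203, -0.001], 0.77), ([0.467, -0.08, 0.027], 0.5)]
scene washer_box [([0.621, 0.162, 0.001], 0.96)]
```

```bash
cat >> h.py <<'E'
from scipy.spatial.transform import Rotation as Ro
def go(x,y,z,yaw):
    """yaw=direction of case x axis; prints tool-frame shift in cm and twist"""
    o=get_obs(); w,a,b,c=o["tool_rot"]; R=Ro.from_quat([a,b,c,w]).as_matrix()
    d=R.T@(np.array([x,y,z])-o["eef_pos"])*100
    ty=np.arctan2(R[1,1],R[0,1]); e=yaw+np.pi/2-ty; e=(e+np.pi/2)%np.pi-np.pi/2
    tilt=np.degrees(np.arccos(-R[2,2]))
    print("t",round(o["t"],2),"pos",o["eef_pos"].round(4) if hasattr(o["eef_pos"],'round') else np.round(o["eef_pos"],4),"F",np.round(o["contact_force"],1),"g",round(o["gripper_width"],3),"tilt",tilt.round(2))
    print("shift",d.round(2),"n",round(np.linalg.norm(d)/4.17,1),"twist",round(-e,3))
E
python3 -c "
from h import *
go(.482,.146,.2,-.1)"
```

```text
t 1.7 pos [0.272  0.6178 0.3039] F [-0.5 -0.7  0. ] g 0.999 tilt 0.0
shift [-38.23 -34.71  10.39] n 12.6 twist -0.315
```

move_arm --gripper '[1,1,1,1,1]' --pt "-38.2 -34.7 10.4" --pt "-38.2 -34.7 10.4" --pt "-38.2 -34.7 10.4" --pt "-38.2 -34.7 10.4" --pt "-38.2 -34.7 10.4" --twist '[-0.315,-0.315,-0.315,-0.315,-0.315]' --squeeze 60

```text
t: 2.12
eef_pos: [0.3556, 0.4293, 0.2626]
tool_rot: [0.0, 0.05, 0.999, 0.0]
contact_force: [1.3, -0.6, -0.0]
gripper_width: 0.998
```

```bash
python3 -c "
from h import *
go(.482,.146,.2,-.1)"
```

```text
t 2.12 pos [0.3556 0.4293 0.2626] F [ 1.3 -0.6 -0. ] g 0.998 tilt 0.03
shift [-15.39 -26.94   6.25] n 7.6 twist 0.001
```

move_arm --gripper '[1,1,1,1,1]' --pt "-15.4 -26.9 6.2" --pt "-15.4 -26.9 6.2" --pt "-15.4 -26.9 6.2" --pt "-15.4 -26.9 6.2" --pt "-15.4 -26.9 6.2" --twist '[0,0,0,0,0]'

```text
t: 2.53
eef_pos: [0.4389, 0.2429, 0.2219]
tool_rot: [0.0, 0.05, 0.999, 0.0]
contact_force: [0.1, -0.3, -0.5]
gripper_width: 1.0
```

```bash
python3 -c "
from h import *
go(.482,.146,.16,-.1)"
```

```text
t 2.53 pos [0.4389 0.2429 0.2219] F [ 0.1 -0.3 -0.5] g 1.0 tilt 0.06
shift [-5.25 -9.22  6.19] n 2.9 twist 0.0
```

move_arm --gripper '[1,1,1,1,1]' --pt "-5.2 -9.2 6.2" --pt "-5.2 -9.2 6.2" --pt "-5.2 -9.2 6.2" --pt "-5.2 -9.2 6.2" --pt "-5.2 -9.2 6.2" --twist '[0,0,0,0,0]'

```text
t: 2.95
eef_pos: [0.4811, 0.1454, 0.159]
tool_rot: [-0.001, 0.052, 0.999, -0.001]
contact_force: [-0.1, 0.7, 0.6]
gripper_width: 1.0
```

```bash
python3 - <<'E'
from h import *
go(.482,.146,.082,-.1)
r=read_camera("scene");cv2.imwrite("pics/c.png",r["pixels"][:,:,::-1])
E
```

```text
t 2.95 pos [0.4811 0.1454 0.159 ] F [-0.1  0.7  0.6] g 1.0 tilt 0.14
shift [-0.09  0.08  7.7 ] n 1.8 twist -0.005
```

View pics/c.png

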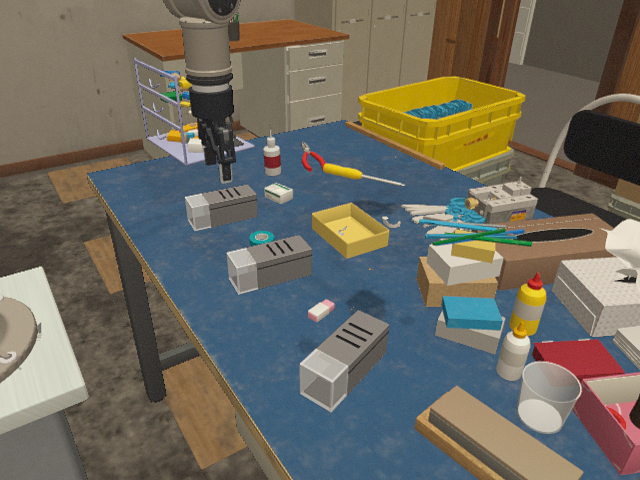

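The gripper hangs at about pixel (220,150), right above the left case (221,207), aligned. I'll go down and close.

move_arm --gripper '[1,1,1,1,1]' --pt "0 0 2" --pt "0 0 4" --pt "0 0 6" --pt "0 0 7.7" --pt "0 0 7.7" --twist '[0,0,0,0,0]'

```text
t: 3.42
eef_pos: [0.4793, 0.1497, 0.0811]
tool_rot: [-0.002, 0.048, 0.999, -0.0]
contact_force: [-0.5, -0.0, -0.1]
gripper_width: 0.999
```

move_arm --gripper '[0,0,0,0,0]' --pt "0 0 0" --pt "0 0 0" --pt "0 0 0" --pt "0 0 0" --pt "0 0 0" --twist '[0,0,0,0,0]'

```text
t: 3.83
eef_pos: [0.4817, 0.1482, 0.0844]
tool_rot: [0.001, 0.05, 0.999, 0.0]
contact_force: [-0.6, -0.2, 5.8]
gripper_width: 0.575
```

```bash
python3 - <<'E'
from h import *
go(.482,.146,.082,-.1)
E
```

```text
t 3.83 pos [0.4817 0.1482 0.0844] F [-0.6 -0.2  5.8] g 0.575 tilt 0.13
shift [-0.05 -0.21  0.24] n 0.1 twist 0.0
```

move_arm --gripper '[0,0,0,0,0]' --pt "0 0 -2" --pt "0 0 -5" --pt "0 0 -8" --pt "0 0 -11" --pt "0 0 -12" --twist '[0,0,0,0,0]'

```text
t: 4.25
eef_pos: [0.4824, 0.1485, 0.2072]
tool_rot: [0.003, 0.05, 0.999, 0.002]
contact_force: [0.4, 0.7, -5.0]
gripper_width: 0.579
```

move_arm --gripper '[0,0,0,0,0]' --pt "0 0 0" --pt "0 0 0" --pt "0 0 0" --pt "0 0 0" --pt "0 0 0" --twist '[0,0,0,0,0]'

```text
t: 4.67
eef_pos: [0.4801, 0.1476, 0.2012]
tool_rot: [-0.001, 0.05, 0.999, -0.001]
contact_force: [0.2, 0.6, -5.4]
gripper_width: 0.574
```

```bash
cat >> h.py <<'E'
def ft(tag=""):
    F=[];T=[]
    for i in range(3):
        o=get_obs(); F.append(o["contact_force"]);T.append(o["torque"]); read_camera("scene")
    print(tag,"t",round(o["t"],2),"F",np.mean(F,0).round(2),"T",np.mean(T,0).round(3),np.std(T,0).round(3),"g",round(o["gripper_width"],3))
E
python3 - <<'E'
from h import *
go(.482,.146,.2,-.1); ft()
r=read_camera("scene");cv2.imwrite("pics/d.png",cv2.resize(r["pixels"][60:260,120:360],None,fx=3,fy=3)[:,:,::-1])
E
```

```text
t 4.67 pos [0.4801 0.1476 0.2012] F [ 0.2  0.6 -5.4] g 0.574 tilt 0.18
shift [-0.21 -0.14  0.12] n 0.1 twist 0.0
 t 4.77 F [ 0.02  0.27 -5.1 ] T [ 0.006 -0.032 -0.017] [0.009 0.015 0.037] g 0.577
```

View pics/d.png

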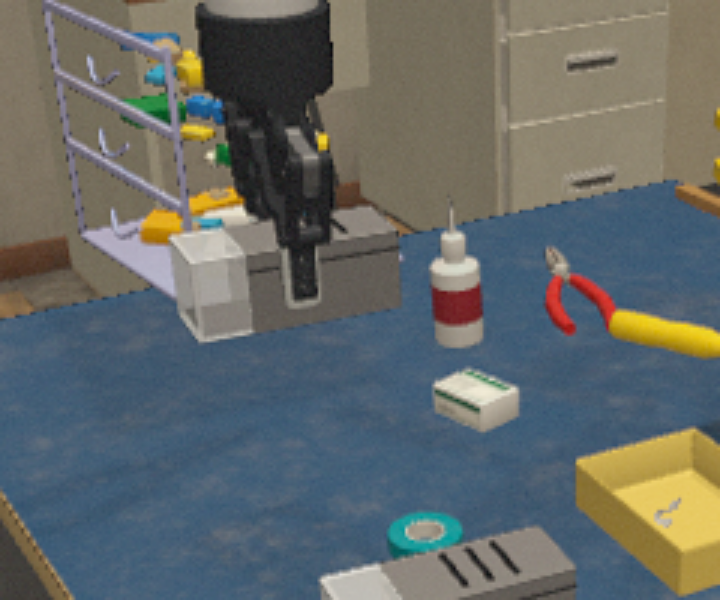

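Left case is held clear of the table; its clear end, at (215,285) in the enlarged crop, is empty. Now the shake.

move_arm --gripper '[0,0,0,0,0]' --pt "-3.5 0 0" --pt "0 0 0" --pt "3.5 0 0" --pt "0 0 0" --pt "-3.5 0 0" --twist '[0,0,0,0,0]'

```text
t: 5.28
eef_pos: [0.5076, 0.143, 0.199]
tool_rot: [-0.007, 0.048, 0.999, -0.002]
contact_force: [3.6, 1.2, -2.8]
gripper_width: 0.582
```

```bash
python3 - <<'E'
from h import *
go(.482,.146,.2,-.1); ft()
r=read_camera("scene");cv2.imwrite("pics/e.png",cv2.resize(r["pixels"][60:260,120:360],None,fx=3,fy=3)[:,:,::-1])
E
```

```text
t 5.28 pos [0.5076 0.143  0.199 ] F [ 3.6  1.2 -2.8] g 0.582 tilt 0.82
shift [ 2.57  0.06 -0.07] n 0.6 twist 0.004
 t 5.38 F [ 6.29  0.66 -2.91] T [ 0.103 -0.677  0.003] [0.091 0.657 0.027] g 0.581
```

move_arm --gripper '[0,0,0]' --pt "4 0 0" --pt "7 0 0" --pt "7 0 0" --twist '[0,0,0]'

```text
t: 5.73
eef_pos: [0.4389, 0.1513, 0.2014]
tool_rot: [-0.004, 0.048, 0.999, -0.001]
contact_force: [-1.4, -0.5, -5.1]
gripper_width: 0.58
```

```bash
python3 - <<'E'
from h import *
go(.482,.146,.2,-.1)
r=read_camera("scene");cv2.imwrite("pics/f.png",cv2.resize(r["pixels"][60:260,120:360],None,fx=3,fy=3)[:,:,::-1])
ft()
E
```

```text
t 5.73 pos [0.4389 0.1513 0.2014] F [-1.4 -0.5 -5.1] g 0.58 tilt 0.51
shift [-4.34 -0.11  0.1 ] n 1.0 twist 0.003
 t 5.88 F [ 0.61  0.2  -4.51] T [ 0.019 -0.087 -0.015] [0.011 0.007 0.04 ] g 0.579
```

View pics/e.png

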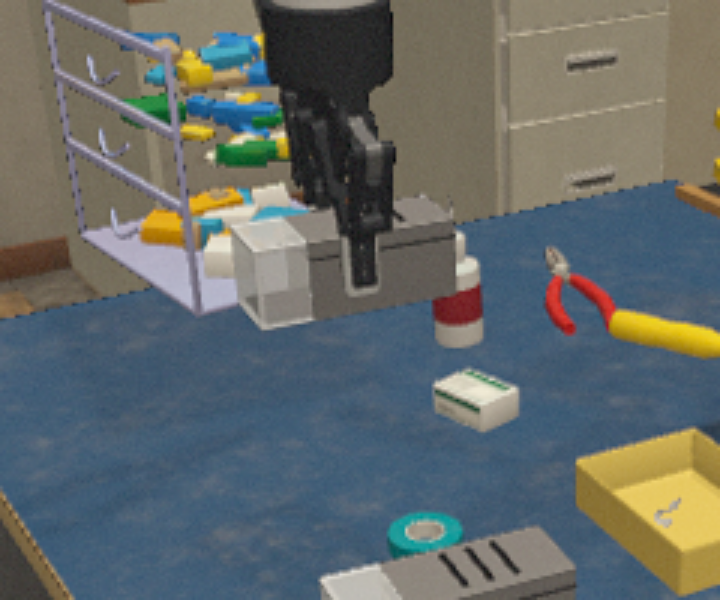

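View pics/f.png

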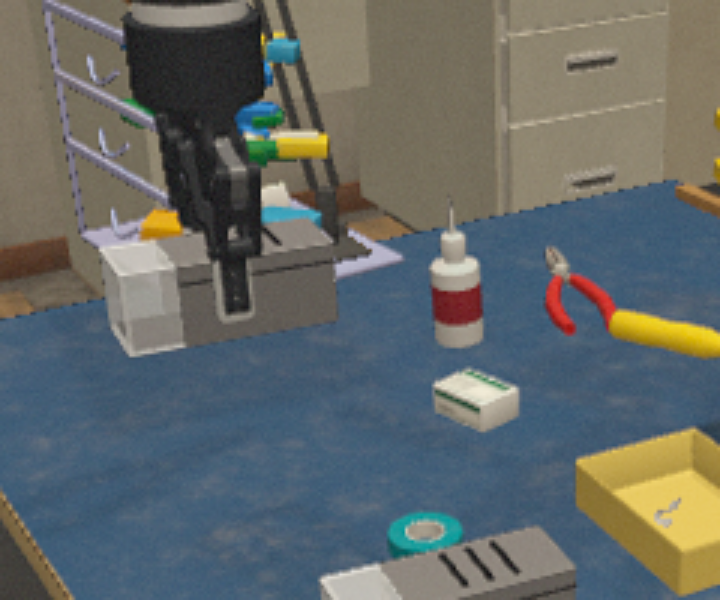

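move_arm --gripper '[0,0,0,0]' --pt "0 0 0" --pt "0 0 0" --pt "0 0 0" --pt "0 0 0" --twist '[0,0,0,0]'

```text
t: 6.27
eef_pos: [0.4465, 0.1513, 0.2028]
tool_rot: [0.0, 0.05, 0.999, -0.0]
contact_force: [0.2, 0.2, -4.9]
gripper_width: 0.579
```

```bash
python3 -c "
from h import *
ft()"
```

```text
t 6.37 F [ 0.41  0.09 -5.32] T [ 0.02   0.033 -0.017] [0.035 0.009 0.017] g 0.576
```

move_arm --gripper '[0,0,0,0,0]' --pt "-4 0 0" --pt "-8 0 0" --pt "-8 0 0" --pt "-8 0 0" --pt "-8 0 0" --twist '[0,0,0,0,0]'

```text
t: 6.83
eef_pos: [0.5252, 0.1433, 0.2023]
tool_rot: [-0.001, 0.05, 0.999, -0.0]
contact_force: [-0.5, -0.9, -5.2]
gripper_width: 0.582
```

```bash
python3 -c "
from h import *
ft()"
```

```text
t 6.93 F [-0.33 -0.4  -4.76] T [0.021 0.026 0.017] [0.007 0.014 0.006] g 0.581
```

move_arm --gripper '[0,0,0,0]' --pt "0 0 0" --pt "0 0 0" --pt "0 0 0" --pt "0 0 0" --twist '[0,0,0,0]'

```text
t: 7.32
eef_pos: [0.5256, 0.1436, 0.203]
tool_rot: [0.0, 0.05, 0.999, 0.0]
contact_force: [0.4, 0.4, -5.1]
gripper_width: 0.582
```

```bash
python3 - <<'E'
from h import *
ft()
r=read_camera("scene");cv2.imwrite("pics/g.png",cv2.resize(r["pixels"][60:260,120:360],None,fx=3,fy=3)[:,:,::-1])
go(.482,.147,.2,-.1)
E
```

```text
t 7.42 F [ 0.07 -0.1  -5.05] T [ 0.004 -0.01  -0.001] [0.027 0.019 0.016] g 0.577
t 7.52 pos [0.5257 0.1435 0.2029] F [ 0.3  0.5 -5.3] g 0.58 tilt 0.01
shift [ 4.38 -0.09  0.29] n 1.1 twist 0.0
```

View pics/g.png

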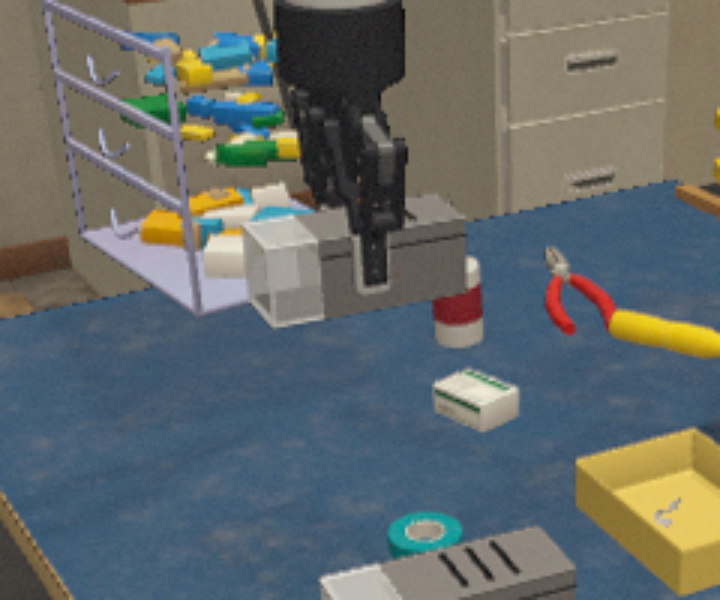

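Left case: no knocks, no shift in moment, clear end empty in every picture — quiet. I'm putting it back.

move_arm --gripper '[0,0,0,0,0]' --pt "2.2 0 2" --pt "4.4 0 5" --pt "4.4 0 8" --pt "4.4 0 10" --pt "4.4 0 11" --twist '[0,0,0,0,0]'

```text
t: 7.93
eef_pos: [0.4805, 0.1476, 0.0907]
tool_rot: [-0.002, 0.05, 0.999, -0.001]
contact_force: [0.3, -1.2, -4.9]
gripper_width: 0.576
```

move_arm --gripper '[0,0,0,0]' --pt "0 0 0.4" --pt "0 0 0.8" --pt "0 0 0.8" --pt "0 0 0.8" --twist '[0,0,0,0]'

```text
t: 8.27
eef_pos: [0.4828, 0.1481, 0.0858]
tool_rot: [0.001, 0.05, 0.999, 0.0]
contact_force: [-0.3, 0.1, -5.3]
gripper_width: 0.579
```

```bash
python3 - <<'E'
from h import *
ft()
go(.482,.147,.0844,-.1)
E
```

```text
t 8.37 F [-0.09  0.09 -5.13] T [-0.005 -0.011  0.012] [0.002 0.007 0.042] g 0.575
t 8.42 pos [0.4826 0.148  0.0858] F [ 0.2  0.  -4.3] g 0.579 tilt 0.1
shift [ 0.05 -0.11  0.14] n 0.0 twist 0.0
```

Still carried, 1–2 mm above the table; lower 0.3 cm and release.

move_arm --gripper '[0,0,0,0]' --pt "0 0 0.15" --pt "0 0 0.3" --pt "0 0 0.3" --pt "0 0 0.3" --twist '[0,0,0,0]'

```text
t: 8.75
eef_pos: [0.4826, 0.148, 0.0844]
tool_rot: [0.001, 0.05, 0.999, 0.001]
contact_force: [-8.1, -1.1, 23.8]
gripper_width: 0.579
```

move_arm --gripper '[1,1,1,1,1]' --pt "0 0 0" --pt "0 0 0" --pt "0 0 0" --pt "0 0 0" --pt "0 0 0" --twist '[0,0,0,0,0]'

```text
t: 9.17
eef_pos: [0.4821, 0.1479, 0.0819]
tool_rot: [0.0, 0.05, 0.999, 0.0]
contact_force: [-0.0, -0.5, -0.1]
gripper_width: 1.002
```

move_arm --gripper '[1,1,1,1,1]' --pt "0 0 -3" --pt "0 0 -6" --pt "0 0 -9" --pt "0 0 -9" --pt "0 0 -9" --twist '[0,0,0,0,0]'

```text
t: 9.58
eef_pos: [0.4829, 0.1482, 0.1734]
tool_rot: [0.002, 0.05, 0.999, 0.001]
contact_force: [-0.0, 0.7, 0.1]
gripper_width: 1.001
```

```bash
python3 - <<'E'
from h import *
go(.465,-.079,.17,-.117)
r=read_camera("scene");cv2.imwrite("pics/i.png",r["pixels"][:,:,::-1])
ds=cut_out("case_1_mid","scene")
if ds: print(ds[0]["p"],fit([r],[ds[0]["pixels"].astype(np.float32)],[.482,.147,-.1]))
E
```

```text
t 9.58 pos [0.4829 0.1482 0.1734] F [-0.   0.7  0.1] g 1.001 tilt 0.22
shift [ -0.48 -22.79   0.29] n 5.5 twist 0.017
0.58 (array([ 0.48208231,  0.14629175, -0.10138896]), np.float64(0.029568254947662354))
```

View pics/i.png

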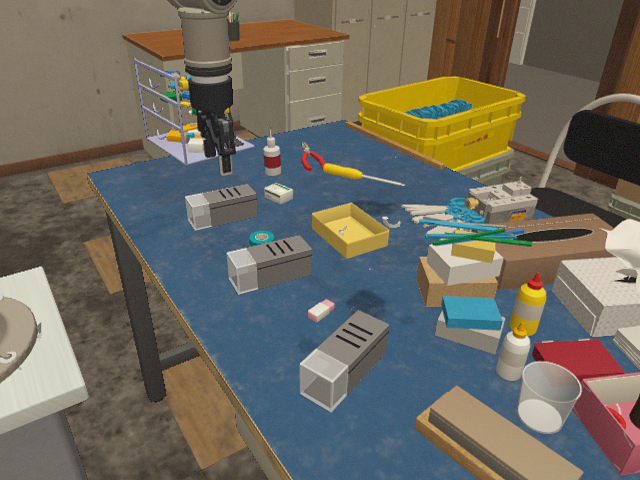

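The left case (222,207) is upright at (0.482, 0.146), where it stood. On to the middle case.

move_arm --gripper '[1,1,1,1,1]' --pt "-0.1 -4 0" --pt "-0.2 -8 0" --pt "-0.3 -12 0" --pt "-0.4 -16 0" --pt "-0.4 -20 0" --twist '[0.017,0.017,0.017,0.017,0.017]'

```text
t: 10.1
eef_pos: [0.4647, -0.0533, 0.1705]
tool_rot: [-0.001, 0.058, 0.998, -0.0]
contact_force: [1.3, -0.6, 0.1]
gripper_width: 0.999
```

move_arm --gripper '[1,1,1,1,1]' --pt "0 -2.7 0" --pt "0 -2.7 0" --pt "0 -2.7 1" --pt "0 -2.7 2" --pt "0 -2.7 2" --twist '[0,0,0,0,0]'

```text
t: 10.52
eef_pos: [0.4615, -0.0767, 0.1491]
tool_rot: [-0.002, 0.057, 0.998, 0.0]
contact_force: [-1.1, 0.4, -0.5]
gripper_width: 1.004
```

```bash
python3 - <<'E'
from h import *
go(.465,-.079,.084,-.117)
E
```

```text
t 10.52 pos [ 0.4615 -0.0767  0.1491] F [-1.1  0.4 -0.5] g 1.004 tilt 0.28
shift [-0.41 -0.19  6.51] n 1.6 twist 0.003
```

move_arm --gripper '[1,1,1,1,1]' --pt "-0.2 -0.2 2" --pt "-0.2 -0.2 4" --pt "-0.2 -0.2 5.5" --pt "-0.2 -0.2 6.5" --pt "-0.2 -0.2 6.5" --twist '[0,0,0,0,0]'

```text
t: 10.93
eef_pos: [0.4633, -0.0792, 0.0847]
tool_rot: [-0.002, 0.057, 0.998, 0.0]
contact_force: [-1.1, 0.6, 0.1]
gripper_width: 1.002
```

move_arm --gripper '[0,0,0,0,0]' --pt "0 0 0" --pt "0 0 0" --pt "0 0 0" --pt "0 0 0" --pt "0 0 0" --twist '[0,0,0,0,0]'

```text
t: 11.35
eef_pos: [0.4652, -0.0804, 0.0878]
tool_rot: [0.001, 0.058, 0.998, 0.0]
contact_force: [-1.5, 1.0, 6.4]
gripper_width: 0.577
```

move_arm --gripper '[0,0,0,0,0]' --pt "0 0 -2" --pt "0 0 -5" --pt "0 0 -8" --pt "0 0 -11" --pt "0 0 -12" --twist '[0,0,0,0,0]'

```text
t: 11.77
eef_pos: [0.4658, -0.0809, 0.2105]
tool_rot: [0.003, 0.059, 0.998, 0.0]
contact_force: [1.2, 0.4, -4.8]
gripper_width: 0.577
```

move_arm --gripper '[0,0,0,0,0]' --pt "0 0 0" --pt "0 0 0" --pt "0 0 0" --pt "0 0 0" --pt "0 0 0" --twist '[0,0,0,0,0]'

```text
t: 12.18
eef_pos: [0.4638, -0.0805, 0.2054]
tool_rot: [-0.002, 0.058, 0.998, -0.0]
contact_force: [0.3, 0.2, -4.6]
gripper_width: 0.58
```

```bash
python3 - <<'E'
from h import *
go(.465,-.079,.2,-.117);ft()
r=read_camera("scene");cv2.imwrite("pics/j.png",cv2.resize(r["pixels"][100:300,160:400],None,fx=3,fy=3)[:,:,::-1])
E
```

```text
t 12.18 pos [ 0.4638 -0.0805  0.2054] F [ 0.3  0.2 -4.6] g 0.58 tilt 0.17
shift [-0.11  0.17  0.54] n 0.1 twist 0.0
 t 12.28 F [-0.14  0.04 -4.8 ] T [-0.042 -0.026  0.005] [0.018 0.019 0.006] g 0.574
```

View pics/j.png

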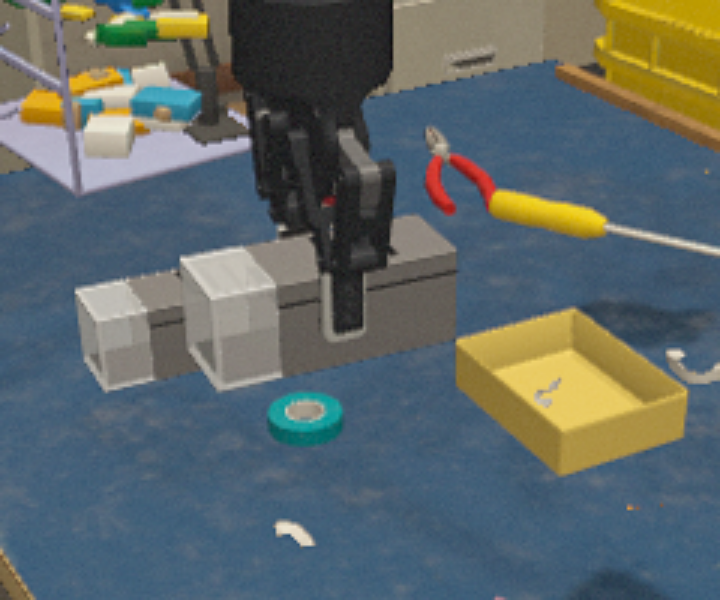

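The middle case is held clear of the table (clear end at (230,320) in the crop, empty). Shaking.

move_arm --gripper '[0,0,0,0,0]' --pt "-3.5 0 0" --pt "0 0 0" --pt "3.5 0 0" --pt "0 0 0" --pt "-3.5 0 0" --twist '[0,0,0,0,0]'

```text
t: 12.8
eef_pos: [0.4877, -0.0845, 0.2018]
tool_rot: [-0.01, 0.059, 0.998, 0.0]
contact_force: [4.0, 0.0, -2.4]
gripper_width: 0.575
```

move_arm --gripper '[0,0,0]' --pt "4 0 0" --pt "7 0 0" --pt "7 0 0" --twist '[0,0,0]'

```text
t: 13.05
eef_pos: [0.4237, -0.0764, 0.2047]
tool_rot: [-0.005, 0.059, 0.998, -0.0]
contact_force: [-2.2, -1.3, -6.3]
gripper_width: 0.573
```

```bash
python3 - <<'E'
from h import *
r=read_camera("scene");cv2.imwrite("pics/k.png",cv2.resize(r["pixels"][100:300,160:400],None,fx=3,fy=3)[:,:,::-1])
ft()
E
```

```text
t 13.2 F [ 0.63 -0.23 -4.21] T [ 0.009 -0.018 -0.022] [0.03  0.024 0.035] g 0.576
```

move_arm --gripper '[0,0,0,0]' --pt "0 0 0" --pt "0 0 0" --pt "0 0 0" --pt "0 0 0" --twist '[0,0,0,0]'

```text
t: 13.58
eef_pos: [0.4302, -0.0766, 0.207]
tool_rot: [0.0, 0.058, 0.998, -0.0]
contact_force: [-1.1, 0.7, -3.4]
gripper_width: 0.575
```

```bash
python3 - <<'E'
from h import *
ft()
r=read_camera("scene");cv2.imwrite("pics/l.png",cv2.resize(r["pixels"][100:300,160:400],None,fx=3,fy=3)[:,:,::-1])
E
```

```text
t 13.68 F [-0.5   0.12 -4.36] T [-0.018 -0.064 -0.021] [0.026 0.025 0.006] g 0.576
```

move_arm --gripper '[0,0,0,0,0]' --pt "-4 0 0" --pt "-8 0 0" --pt "-8 0 0" --pt "-8 0 0" --pt "-8 0 0" --twist '[0,0,0,0,0]'

```text
t: 14.2
eef_pos: [0.5087, -0.0858, 0.2063]
tool_rot: [-0.001, 0.058, 0.998, -0.0]
contact_force: [-0.2, -0.7, -4.3]
gripper_width: 0.578
```

```bash
python3 -c "
from h import *
ft()"
```

```text
t 14.3 F [-0.22 -0.34 -4.65] T [0.008 0.089 0.017] [0.021 0.036 0.011] g 0.575
```

move_arm --gripper '[0,0,0,0]' --pt "0 0 0" --pt "0 0 0" --pt "0 0 0" --pt "0 0 0" --twist '[0,0,0,0]'

```text
t: 14.68
eef_pos: [0.5091, -0.0858, 0.207]
tool_rot: [0.0, 0.058, 0.998, 0.0]
contact_force: [-0.1, 0.6, -4.0]
gripper_width: 0.579
```

```bash
python3 - <<'E'
from h import *
ft()
r=read_camera("scene");cv2.imwrite("pics/m.png",cv2.resize(r["pixels"][100:300,160:400],None,fx=3,fy=3)[:,:,::-1])
go(.465,-.079,.2,-.117)
a=[cv2.resize(cv2.imread(f"pics/{k}.png"),None,fx=.36,fy=.36) for k in "klm"]
cv2.imwrite("pics/klm.png",np.hstack(a))
E
```

```text
t 14.78 F [ 0.2   0.19 -4.5 ] T [0.012 0.093 0.021] [0.019 0.038 0.015] g 0.576
t 14.88 pos [ 0.5093 -0.0858  0.2069] F [ 0.8  0.3 -4.5] g 0.578 tilt 0.0
shift [4.48 0.16 0.69] n 1.1 twist 0.0
```

View pics/klm.png

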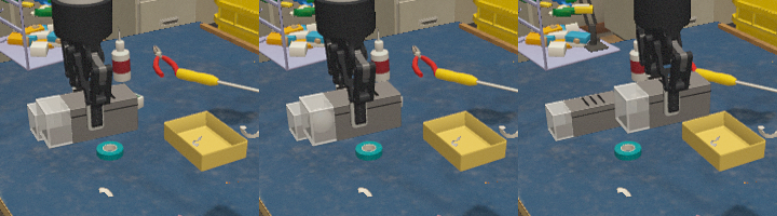

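Torque shifted from −0.064 to +0.093, and something shows in the clear end in the second frame. Checking enlarged.

View pics/l.png

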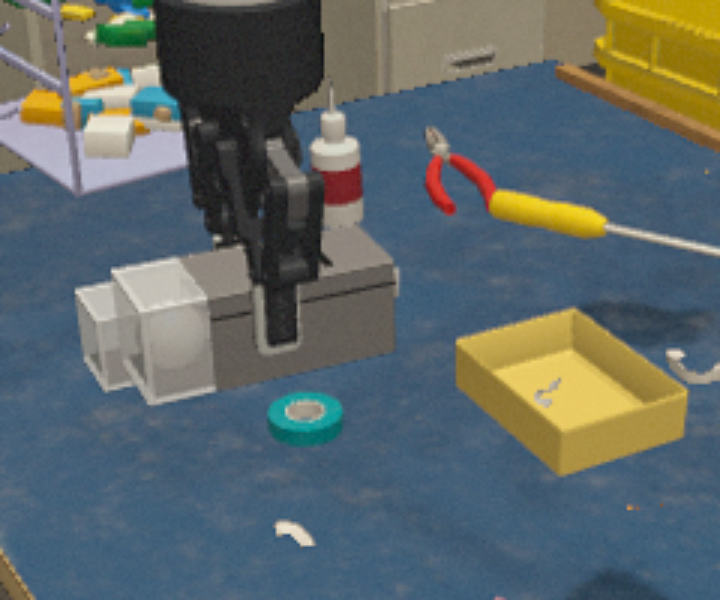

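The ball shows in the clear end at (180,335): the middle case rattles. I'll set it down, test the right case, then come back for it.

move_arm --gripper '[0,0,0,0,0]' --pt "2.2 0 2" --pt "4.4 0 5" --pt "4.4 0 8" --pt "4.4 0 10" --pt "4.4 0 11" --twist '[0,0,0,0,0]'

```text
t: 15.3
eef_pos: [0.4643, -0.0805, 0.0948]
tool_rot: [-0.002, 0.058, 0.998, -0.0]
contact_force: [0.2, 0.0, -4.4]
gripper_width: 0.577
```

move_arm --gripper '[0,0,0,0,0]' --pt "0 0 0.4" --pt "0 0 0.8" --pt "0 0 1.0" --pt "0 0 1.0" --pt "0 0 1.0" --twist '[0,0,0,0,0]'

```text
t: 15.72
eef_pos: [0.4668, -0.0809, 0.0879]
tool_rot: [0.001, 0.058, 0.998, 0.0]
contact_force: [-0.1, -0.0, -2.2]
gripper_width: 0.574
```

```bash
python3 -c "
from h import *
go(.465,-.08,.0878,-.117)"
```

```text
t 15.72 pos [ 0.4668 -0.0809  0.0879] F [-0.1 -0.  -2.2] g 0.574 tilt 0.16
shift [0.19 0.07 0.01] n 0.0 twist 0.0
```

Touching. Release, rise, go to the right case.

move_arm --gripper '[1,1,1,1,1]' --pt "0 0 0.1" --pt "0 0 0.1" --pt "0 0 0.1" --pt "0 0 0.1" --pt "0 0 0.1" --twist '[0,0,0,0,0]'

```text
t: 16.13
eef_pos: [0.4658, -0.0807, 0.0861]
tool_rot: [0.0, 0.058, 0.998, 0.0]
contact_force: [-0.2, -0.2, -0.1]
gripper_width: 0.997
```

move_arm --gripper '[1,1,1,1,1]' --pt "0 0 -3" --pt "0 0 -6" --pt "0 0 -9" --pt "0 0 -9" --pt "0 0 -9" --twist '[0,0,0,0,0]'

```text
t: 16.55
eef_pos: [0.4666, -0.0807, 0.1774]
tool_rot: [0.002, 0.058, 0.998, 0.0]
contact_force: [-0.1, 0.4, -0.2]
gripper_width: 0.997
```

```bash
python3 -c "
from h import *
go(.442,-.3215,.17,.352)"
```

```text
t 16.55 pos [ 0.4666 -0.0807  0.1774] F [-0.1  0.4 -0.2] g 0.997 tilt 0.23
shift [ -0.35 -24.2    0.73] n 5.8 twist -0.469
```

move_arm --gripper '[1,1,1,1,1]' --pt "0 -4 0" --pt "0 -8 0" --pt "-0.1 -12 0" --pt "-0.2 -16 0" --pt "-0.3 -20 0" --twist '[-0.1,-0.2,-0.3,-0.4,-0.469]'

```text
t: 16.97
eef_pos: [0.4441, -0.281, 0.1745]
tool_rot: [-0.001, -0.178, 0.984, 0.001]
contact_force: [1.4, -0.8, 0.3]
gripper_width: 1.0
```

```bash
python3 -c "
from h import *
go(.442,-.3215,.15,.352)"
```

```text
t 16.97 pos [ 0.4441 -0.281   0.1745] F [ 1.4 -0.8  0.3] g 1.0 tilt 0.13
shift [ 1.61 -3.72  2.44] n 1.1 twist 0.006
```

move_arm --gripper '[1,1,1,1,1]' --pt "0.8 -2 0" --pt "1.6 -3.7 1" --pt "1.6 -3.7 2.4" --pt "1.6 -3.7 2.4" --pt "1.6 -3.7 2.4" --twist '[0,0,0,0,0]'

```text
t: 17.38
eef_pos: [0.4419, -0.3191, 0.1502]
tool_rot: [-0.002, -0.175, 0.985, 0.001]
contact_force: [0.6, 0.4, 0.2]
gripper_width: 1.0
```

```bash
python3 - <<'E'
from h import *
go(.442,-.3215,.085,.352)
r=read_camera("scene");cv2.imwrite("pics/n.png",r["pixels"][:,:,::-1])
E
```

```text
t 17.38 pos [ 0.4419 -0.3191  0.1502] F [0.6 0.4 0.2] g 1.0 tilt 0.24
shift [ 0.06 -0.25  6.52] n 1.6 twist 0.0
```

View pics/n.png

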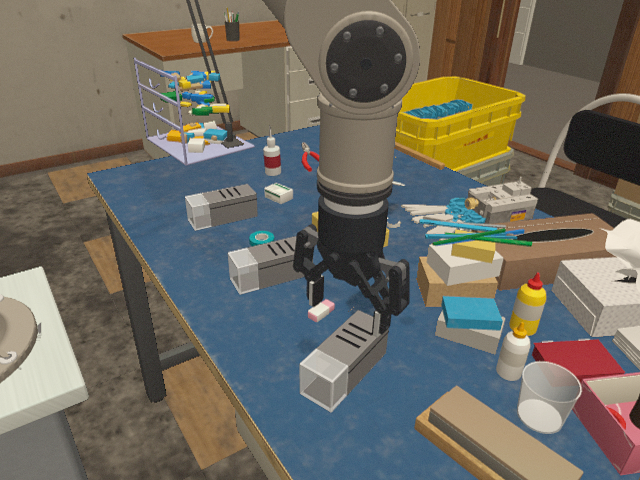

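The fingers, at (315,290) and (385,310), straddle the right case and the middle case is upright at (272,264). Go down, grip and lift.

move_arm --gripper '[1,1,1,1,1]' --pt "0 -0.2 2" --pt "0 -0.2 4" --pt "0 -0.2 5.5" --pt "0 -0.2 6.5" --pt "0 -0.2 6.5" --twist '[0,0,0,0,0]'

```text
t: 17.85
eef_pos: [0.4432, -0.3204, 0.0854]
tool_rot: [-0.001, -0.176, 0.984, 0.001]
contact_force: [0.2, 0.5, 0.0]
gripper_width: 0.999
```

move_arm --gripper '[0,0,0,0,0]' --pt "0 0 0" --pt "0 0 0" --pt "0 0 0" --pt "0 0 0" --pt "0 0 0" --twist '[0,0,0,0,0]'

```text
t: 18.27
eef_pos: [0.4444, -0.3221, 0.0881]
tool_rot: [0.001, -0.175, 0.985, -0.001]
contact_force: [-0.1, 0.5, 5.8]
gripper_width: 0.579
```

```bash
python3 - <<'E'
from h import *
go(.442,-.3215,.085,.352)
E
```

```text
t 18.27 pos [ 0.4444 -0.3221  0.0881] F [-0.1  0.5  5.8] g 0.579 tilt 0.12
shift [0.21 0.14 0.31] n 0.1 twist 0.0
```

move_arm --gripper '[0,0,0,0,0]' --pt "0 0 -2" --pt "0 0 -5" --pt "0 0 -8" --pt "0 0 -11" --pt "0 0 -12" --twist '[0,0,0,0,0]'

```text
t: 18.68
eef_pos: [0.4448, -0.3228, 0.2109]
tool_rot: [0.002, -0.175, 0.985, -0.002]
contact_force: [-0.0, 0.2, -3.4]
gripper_width: 0.578
```

move_arm --gripper '[0,0,0,0,0]' --pt "0 0 0" --pt "0 0 0" --pt "0 0 0" --pt "0 0 0" --pt "0 0 0" --twist '[0,0,0,0,0]'

```text
t: 19.1
eef_pos: [0.4429, -0.3214, 0.2051]
tool_rot: [-0.001, -0.175, 0.985, 0.001]
contact_force: [-0.3, -0.2, -4.1]
gripper_width: 0.574
```

```bash
python3 - <<'E'
from h import *
go(.442,-.3215,.2,.352);ft()
r=read_camera("scene");cv2.imwrite("pics/o.png",r["pixels"][:,:,::-1])
E
```

```text
t 19.1 pos [ 0.4429 -0.3214  0.2051] F [-0.3 -0.2 -4.1] g 0.574 tilt 0.18
shift [0.09 0.02 0.51] n 0.1 twist 0.0
 t 19.2 F [-0.01 -0.09 -3.97] T [ 0.018 -0.023  0.003] [0.014 0.002 0.024] g 0.58
```

View pics/o.png

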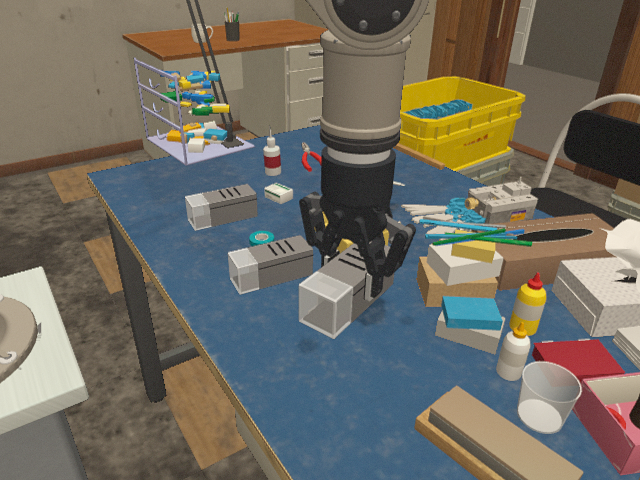

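The right case is held clear (clear end at (327,300), empty). Shaking it, and pausing to check.

move_arm --gripper '[0,0,0,0,0]' --pt "-3.5 0 0" --pt "0 0 0" --pt "3.5 0 0" --pt "0 0 0" --pt "-3.5 0 0" --twist '[0,0,0,0,0]'

```text
t: 19.72
eef_pos: [0.4718, -0.3127, 0.2062]
tool_rot: [-0.002, -0.17, 0.985, 0.0]
contact_force: [1.8, -0.8, -3.5]
gripper_width: 0.578
```

move_arm --gripper '[0,0,0,0,0]' --pt "4 0 0" --pt "7 0 0" --pt "7 0 0" --pt "7 0 0" --pt "7 0 0" --twist '[0,0,0,0,0]'

```text
t: 20.13
eef_pos: [0.411, -0.334, 0.207]
tool_rot: [0.0, -0.175, 0.985, -0.0]
contact_force: [0.6, 0.8, -3.9]
gripper_width: 0.577
```

```bash
python3 - <<'E'
from h import *
ft()
r=read_camera("scene");cv2.imwrite("pics/p.png",r["pixels"][150:400,200:500,::-1])
E
```

```text
t 20.23 F [-0.2   0.28 -4.2 ] T [ 0.001 -0.064  0.005] [0.008 0.025 0.017] g 0.582
```

move_arm --gripper '[0,0,0,0,0]' --pt "0 0 0" --pt "0 0 0" --pt "0 0 0" --pt "0 0 0" --pt "0 0 0" --twist '[0,0,0,0,0]'

```text
t: 20.75
eef_pos: [0.4109, -0.3339, 0.2068]
tool_rot: [-0.0, -0.175, 0.985, 0.0]
contact_force: [-0.2, -0.9, -4.2]
gripper_width: 0.581
```

```bash
python3 - <<'E'
from h import *
ft()
r=read_camera("scene");cv2.imwrite("pics/q.png",r["pixels"][150:400,200:500,::-1])
cv2.imwrite("pics/pq.png",np.hstack([cv2.imread(f"pics/{k}.png") for k in "pq"]))
go(.443,-.3215,.2,.352)
E
```

```text
t 20.85 F [-0.2  -0.21 -3.87] T [ 0.007  0.01  -0.018] [0.022 0.013 0.016] g 0.58
t 20.95 pos [ 0.4108 -0.3339  0.2069] F [-0.4  0.4 -2.7] g 0.575 tilt 0.0
shift [-3.45  0.06  0.69] n 0.8 twist 0.0
```

View pics/pq.png

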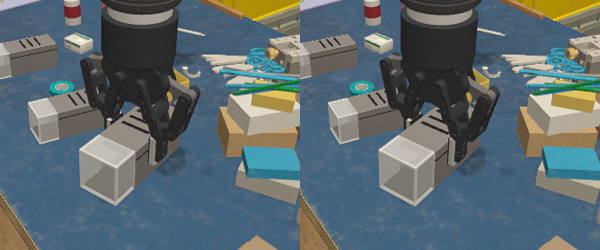

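The right case's clear end stays empty, at (105,175), and its torque at rest is near zero, so it's quiet. Setting it back.

move_arm --gripper '[0,0,0,0,0]' --pt "-1.7 0 2" --pt "-3.5 0 5" --pt "-3.5 0 8" --pt "-3.5 0 10" --pt "-3.5 0 11" --twist '[0,0,0,0,0]'

```text
t: 21.37
eef_pos: [0.4427, -0.3207, 0.0941]
tool_rot: [-0.002, -0.176, 0.984, 0.001]
contact_force: [-1.0, 0.1, -3.7]
gripper_width: 0.576
```

move_arm --gripper '[0,0,0,0,0]' --pt "0 0 0.4" --pt "0 0 0.8" --pt "0 0 1.0" --pt "0 0 1.0" --pt "0 0 1.0" --twist '[0,0,0,0,0]'

```text
t: 21.78
eef_pos: [0.4444, -0.3225, 0.0882]
tool_rot: [0.001, -0.175, 0.985, -0.001]
contact_force: [0.6, -0.1, -0.4]
gripper_width: 0.576
```

```bash
python3 -c "
from h import *
go(.443,-.3215,.0881,.352)"
```

```text
t 21.78 pos [ 0.4444 -0.3225  0.0882] F [ 0.6 -0.1 -0.4] g 0.576 tilt 0.16
shift [0.1  0.15 0.01] n 0.0 twist -0.0
```

move_arm --gripper '[1,1,1,1,1]' --pt "0 0 0" --pt "0 0 0" --pt "0 0 0" --pt "0 0 0" --pt "0 0 0" --twist '[0,0,0,0,0]'

```text
t: 22.2
eef_pos: [0.4438, -0.3219, 0.0871]
tool_rot: [0.0, -0.175, 0.985, -0.0]
contact_force: [0.1, 0.1, -0.7]
gripper_width: 1.0
```

move_arm --gripper '[1,1,1,1,1]' --pt "0 0 -3" --pt "0 0 -6" --pt "0 0 -9" --pt "0 0 -9" --pt "0 0 -9" --twist '[0,0,0,0,0]'

```text
t: 22.62
eef_pos: [0.4446, -0.3224, 0.1786]
tool_rot: [0.002, -0.175, 0.985, -0.001]
contact_force: [-0.1, -0.0, -0.7]
gripper_width: 1.002
```

```bash
python3 - <<'E'
from h import *
go(.466,-.08,.17,-.117)
r=read_camera("scene");cv2.imwrite("pics/s.png",r["pixels"][:,:,::-1])
for q,p in(("case_2_mid",[.466,-.08,-.117]),("case_3_mid",[.443,-.321,.352])):
    for d in cut_out(q,"scene")[:1]: print(q,d["p"],fit([r],[d["pixels"].astype(np.float32)],p))
E
```

```text
t 22.62 pos [ 0.4446 -0.3224  0.1786] F [-0.1 -0.  -0.7] g 1.002 tilt 0.23
shift [-10.36  22.02   0.82] n 5.8 twist 0.469
case_2_mid 0.87 (array([ 0.46536548, -0.08349667, -0.10510177]), np.float64(0.10687494277954102))
case_3_mid 0.7 (array([ 0.44189669, -0.3239941 ,  0.34863609]), np.float64(0.025762081146240234))
```

View pics/s.png

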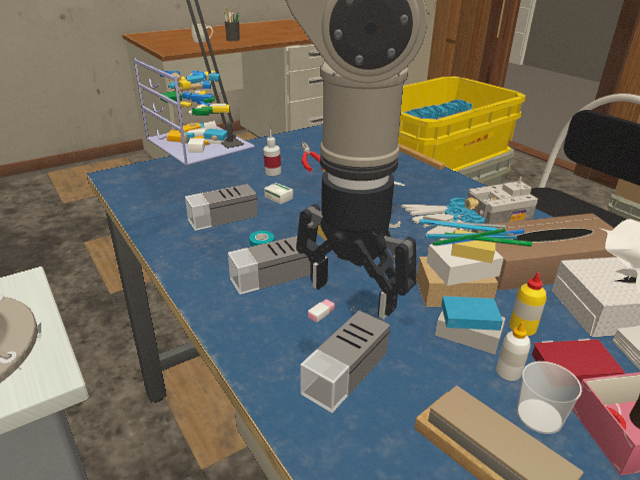

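The right case is upright where it stood, at (345,360). Back to the middle case.

move_arm --gripper '[1,1,1,1,1]' --pt "-1.7 3.6 0" --pt "-3.5 7.3 0" --pt "-5.2 11 0" --pt "-6.9 14.6 0" --pt "-8.6 18.3 0" --twist '[0.1,0.2,0.3,0.4,0.469]'

```text
t: 23.18
eef_pos: [0.4603, -0.1187, 0.1756]
tool_rot: [-0.001, 0.061, 0.998, -0.0]
contact_force: [0.9, -0.2, -1.0]
gripper_width: 0.999
```

```bash
python3 -c "
from h import *
go(.466,-.08,.15,-.117)"
```

```text
t 23.18 pos [ 0.4603 -0.1187  0.1756] F [ 0.9 -0.2 -1. ] g 0.999 tilt 0.14
shift [-0.1   3.91  2.56] n 1.1 twist -0.005
```

move_arm --gripper '[1,1,1,1,1]' --pt "-0.1 2 0" --pt "-0.1 3.8 1" --pt "-0.1 3.8 2.5" --pt "-0.1 3.8 2.5" --pt "-0.1 3.8 2.5" --twist '[-0.005,-0.005,-0.005,-0.005,-0.005]'

```text
t: 23.6
eef_pos: [0.4655, -0.0829, 0.1506]
tool_rot: [-0.002, 0.056, 0.998, -0.0]
contact_force: [-0.2, 0.3, 0.5]
gripper_width: 1.002
```

```bash
python3 -c "
from h import *
go(.466,-.08,.085,-.117)"
```

```text
t 23.6 pos [ 0.4655 -0.0829  0.1506] F [-0.2  0.3  0.5] g 1.002 tilt 0.22
shift [-0.04  0.3   6.56] n 1.6 twist 0.005
```

move_arm --gripper '[1,1,1,1,1]' --pt "0 0.2 2" --pt "0 0.2 4" --pt "0 0.2 5.5" --pt "0 0.2 6.5" --pt "0 0.2 6.5" --twist '[0.004,0.004,0.004,0.004,0.004]'

```text
t: 24.02
eef_pos: [0.4658, -0.0816, 0.0855]
tool_rot: [-0.002, 0.059, 0.998, -0.0]
contact_force: [-0.5, -1.0, -0.7]
gripper_width: 0.997
```

move_arm --gripper '[0,0,0,0,0]' --pt "0 0 0" --pt "0 0 0" --pt "0 0 0" --pt "0 0 0" --pt "0 0 0" --twist '[0,0,0,0,0]'

```text
t: 24.43
eef_pos: [0.4676, -0.081, 0.088]
tool_rot: [0.001, 0.058, 0.998, 0.0]
contact_force: [-1.4, -0.4, 5.3]
gripper_width: 0.576
```

move_arm --gripper '[0,0,0,0,0]' --pt "0 0 -2" --pt "0 0 -5" --pt "0 0 -8" --pt "0 0 -11" --pt "0 0 -14" --twist '[0,0,0,0,0]'

```text
t: 24.85
eef_pos: [0.466, -0.0808, 0.2283]
tool_rot: [-0.0, 0.058, 0.998, -0.0]
contact_force: [0.7, -0.1, -4.8]
gripper_width: 0.58
```

move_arm --gripper '[0,0,0,0]' --pt "0 0 -1" --pt "0 0 -1" --pt "0 0 -1" --pt "0 0 -1" --twist '[0,0,0,0]'

```text
t: 25.18
eef_pos: [0.4656, -0.0806, 0.2351]
tool_rot: [-0.002, 0.058, 0.998, -0.0]
contact_force: [0.1, 1.5, -4.8]
gripper_width: 0.574
```

```bash
python3 - <<'E'
from h import *
go(.650,-.0475,.23,-.117); ft()
r=read_camera("scene")
for q in("tray_mid",): print([(np.round(d["centre"],3),round(d["p"],2)) for d in spot_point(q,"scene")][:1])
E
```

```text
t 25.18 pos [ 0.4656 -0.0806  0.2351] F [ 0.1  1.5 -4.8] g 0.574 tilt 0.19
shift [-17.93   5.41   0.45] n 4.5 twist 0.001
 t 25.28 F [ 0.25  0.34 -5.07] T [-0.013 -0.032 -0.013] [0.029 0.032 0.011] g 0.577
[(array([ 0.653, -0.044,  0.015]), 0.77)]
```

move_arm --gripper '[0,0,0,0,0]' --pt "-1 0.3 0" --pt "-3 0.9 0" --pt "-5.2 1.6 0" --pt "-7.5 2.3 0" --pt "-9.8 3 0" --twist '[0,0,0,0,0]'

```text
t: 25.85
eef_pos: [0.5695, -0.0618, 0.2365]
tool_rot: [0.0, 0.058, 0.998, 0.0]
contact_force: [-0.3, 0.4, -4.0]
gripper_width: 0.579
```

move_arm --gripper '[0,0,0,0,0]' --pt "-2.3 0.7 0" --pt "-4.5 1.3 0" --pt "-6.3 1.8 0" --pt "-7.5 2.2 0" --pt "-8.1 2.4 0" --twist '[0,0,0,0,0]'

```text
t: 26.27
eef_pos: [0.6532, -0.0466, 0.236]
tool_rot: [0.0, 0.057, 0.998, 0.0]
contact_force: [0.3, -0.3, -4.0]
gripper_width: 0.575
```

move_arm --gripper '[0,0,0,0,0]' --pt "0 0 0" --pt "0 0 0" --pt "0 0 0" --pt "0 0 0" --pt "0 0 0" --twist '[0,0,0,0,0]'

```text
t: 26.68
eef_pos: [0.6503, -0.0482, 0.237]
tool_rot: [-0.0, 0.058, 0.998, 0.0]
contact_force: [0.3, 1.0, -4.2]
gripper_width: 0.577
```

move_arm --gripper '[0,0,0,0,0]' --pt "0 0 0" --pt "0 0 0" --pt "0 0 0" --pt "0 0 0" --pt "0 0 0" --twist '[0,0,0,0,0]'

```text
t: 27.1
eef_pos: [0.6509, -0.0478, 0.2369]
tool_rot: [0.0, 0.058, 0.998, 0.0]
contact_force: [0.4, 0.3, -4.3]
gripper_width: 0.578
```

```bash
python3 - <<'E'
from h import *
go(.650,-.0475,.23,-.117); ft()
for c in("scene","top"):
    r=read_camera(c); cv2.imwrite(f"pics/z_{c}.png",r["pixels"][:,:,::-1])
    for q in("tray_mid","tape_roll","eraser","washer_box","case_1_mid","case_2_mid","case_3_mid"): print(c,q,[(np.round(d["centre"],3).tolist(),round(d["p"],2)) for d in spot_point(q,c)][:2])
E
```

```text
t 27.1 pos [ 0.6509 -0.0478  0.2369] F [ 0.4  0.3 -4.3] g 0.578 tilt 0.0
shift [0.1  0.02 0.69] n 0.2 twist 0.001
 t 27.2 F [ 0.21  0.59 -4.46] T [-0.01  -0.015  0.018] [0.026 0.013 0.036] g 0.578
scene tray_mid [([0.653, -0.044, 0.017], 0.63)]
scene tape_roll []
scene eraser [([0.482, -0.2, -0.002], 0.7)]
scene washer_box [([0.439, -0.322, 0.024], 0.33)]
scene case_1_mid [([0.482, 0.149, 0.028], 0.67)]
scene case_2_mid [([0.652, -0.045, 0.174], 0.65), ([0.506, 0.023, 0.001], 0.23)]
scene case_3_mid [([0.441, -0.321, 0.02], 0.82)]
top tray_mid []
top tape_roll []
top eraser [([0.484, -0.204, -0.001], 0.53)]
top washer_box [([0.626, 0.169, -0.004], 0.74), ([0.482, 0.148, 0.026], 0.18)]
top case_1_mid [([0.484, 0.148, 0.026], 0.63)]
top case_2_mid []
top case_3_mid []
```

View pics/z_scene.png

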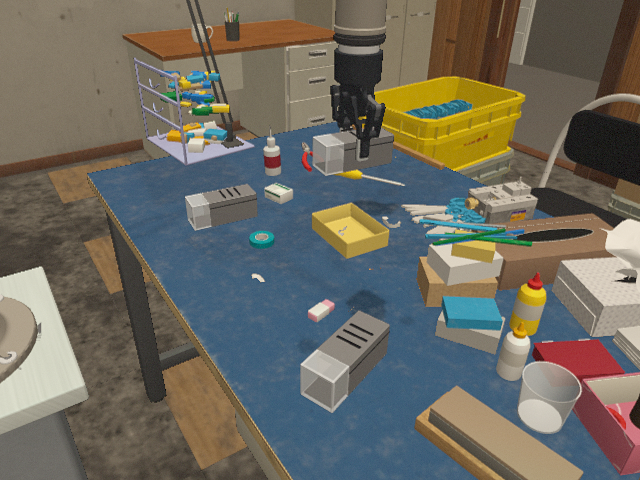

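View pics/z_top.png

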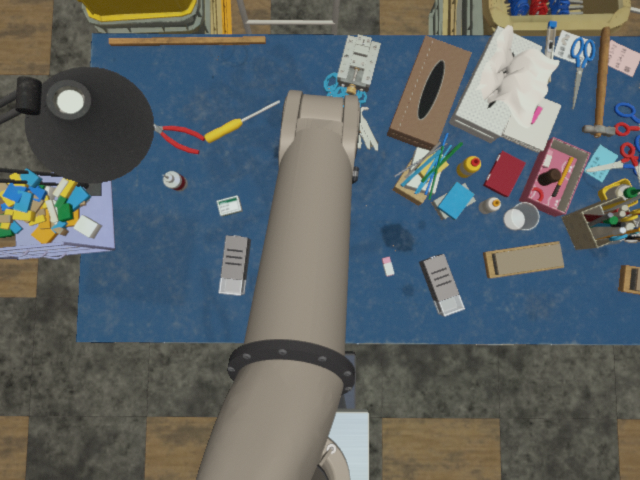

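The middle case is held at (0.652, −0.045, 0.174), at pixel (353,150) in the scene view, over the tray (350,230). The other two cases, tape, eraser and carton are where they were. Handing in.

```bash
python3 -c "
from station import *
print(hand_in())"
```

```text
the job is handed in; nothing more can be done
None
```

The middle case is the one that rattles. I handed in while holding it still over the yellow tray, after about 27 s of the 72 s allowed.

**Shake tests:** I lifted and shook all three from left to right.
- **Middle case:** the ball showed in its clear end, and the wrist moment shifted between about −0.06 and +0.09 N m.
- **Left and right cases:** the clear end stayed empty in every picture, and the moment settled near zero. I set both back upright.

**Last checks:**
- **Held case:** its centre was at about (0.652, −0.045, 0.174) m, with the tray at about (0.65, −0.047). The gripper had no measurable tilt, was still, and carried about 4.4 N.
- **Left and right cases:** both were within a few mm of where they started, upright and released.
- **Tray:** the last reading was within a few mm of the start.
- **Bystanders:** the eraser and carton were also within a few mm. The detector missed the tape roll in the last pictures, but by eye it had not moved.

**What disagreed or was not confirmed:**
- The moment read briefly off zero just after a stop: −0.09 N m with the left case and −0.06 N m with the right. Both were near zero on the next reading.
- The top camera could not see the tray or the held case past the arm, so their final positions come from the scene camera.
- The scene camera's carton detection was a low-confidence false hit on the right case, so I used the top camera for the carton.

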